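# Nip a kiln prop in the bench caliper

### The job

Take the tall round tube from the ware board, stand it upright on the caliper's board between its open jaws and let go of it. Then slide the moving jaw along by its round knob until both jaws bear on the tube, lightly but firmly (some 3 to 10 N), without forcing it or pushing the jaw out of square. Let go, leaving the tube upright and nipped between both jaws, and do not disturb the other things on the ware board.

Things in the scene. Friction and masses are not known exactly. Their poses are not given: they have to be found in the camera images.
- tube_center (a point): Centre, half-way up, of the tall round kiln prop: an upright buff ceramic tube, 44 mm outside, 26 mm bore, 80 mm high, about 0.13 to 0.25 kg, loose. z is its axis. It starts standing in a row with two other buff props on a 12 mm thick plywood ware board; places in the row vary.
- tube: The same tall tube; origin at the centre of its underside.
- caliper: Bench caliper lying flat, fixed: 360 x 170 mm plywood board, 12 mm thick, aluminium beam along x at y = -55 mm. Origin: centre of the underside, at table height. +x runs along the beam from fixed to moving jaw, +y is the way the jaws stick out from the beam. The jaw faces cover y = -30 to +52 mm; stand the tube with its centre at y = -10 to +30 mm, x = -86 mm or more.
- seat (a point): A good place for the centre of the tube's underside: on the board's top at x = -80, y = +10 mm in the caliper's frame. It leaves a small gap to the fixed jaw, a few mm more does no harm: the moving jaw pushes the tube along the board (drag 1 to 2 N) up to the fixed jaw.
- fixed_jaw: The fixed steel jaw, 42 mm high. Origin on the beam centreline at x = -135 mm of the caliper (front face of its block), axes as the caliper. A bright steel pad stands 4 to 24 mm out of that face towards +x: set differently each time, not measured, rigid. The pad covers y = +24 to +108 mm here.
- jaw: The moving steel jaw with its knob. Origin on the beam's centreline, under the knob, at table height; axes as the caliper's when square. Its flat contact face is at x = -25 mm (looking to -x), from y = +7 to +115 mm, 14 to 40 mm above the table; the slider block below the knob (50 x 42 mm) has its top 44 mm above the table. It moves along the beam only.
- knob (a point): Point on the axis of the round steel knob on the moving jaw: an upright pin 18 mm in diameter standing on the slider block, from 44 to 94 mm above the table; this point is 70 mm above the table.
- slider (a joint): Travel of the moving jaw along the beam, m: distance of its face from the fixed jaw's block face; falls as it closes (towards -x of the caliper). The pad takes up 4 to 24 mm of it. It drags with about 4 N and stays where it is left, also against a nip of up to about 4 N.
- pivot (a joint): How far the moving jaw leans out of square on its springy play, rad (0 square; about the vertical axis through the knob). About 0.0016 rad per newton for a tube 65 mm from the beam's centreline; more than 0.025 rad (about 15 N there) is too much. Pushing at the knob before contact does not tilt it.
- post: Square solid buff prop 40 x 40 x 75 mm on the ware board, loose, not wanted; origin under its centre.
- stub: Short buff tube, 44 mm outside and only 35 mm high, on the ware board, loose, not wanted; origin under its centre.
- stylus: Thin wooden modelling stick, 8 mm thick and 150 mm long, lying on the ware board's robot-side edge; origin at the middle of its underside. Leave it alone.
Mind the look-alikes: they are no part of the job. Leave any black or purple look-alike of the tube alone.

How it is judged:
By the outcome, as a careful person would: the job done as asked, in the order asked, and still so for the second after the job is handed in, with the robot touching nothing.
It also fails if it takes over 72 s, if anything falls off the work surface, if the arm or the gripper's body presses on something with over 40 N, if the wrist force passes 120 N, or if a joint passes its speed limit or range.

### The arm

A 6-joint arm with a two-finger parallel gripper is mounted at the origin on the work surface. World frame = base frame: x ahead of the robot, y to its left, z up, the work surface at z = 0. Lengths are in m, angles in rad, forces in N, time in s.
With the tool pointing down it reaches from about 0.375 to 0.975 m from the base axis. Payload 3.8 kg.
Tool frame: the origin (TCP) lies midway between the tips of the shut fingers; the grasp point (between the pads) lies 19 mm behind it; z points along the fingers, y is the line along which they close (so a half turn about z gives the same grasp; the last joint's range is limited). The gripper opens to 85 mm and grips with 20 to 120 N. Pads are 22 mm wide; open, the fingers measure 114 mm over their backs; the gripper's body (76 mm by 85 mm) begins 54 mm behind the grasp point. The pads swing forward as they close: fully open they stand 13 mm farther back than shut.
Start: joints at [1.273, 0.264, 1.604, -0, 1.274, -0.037], TCP at [0.174, 0.652, 0.231] pointing down, gripper open.
Joint ranges: [-2.63, 2.63], [-0.94, 2.18], [0.31, 2.57], [-1.31, 4.45], [0, 2.66], [-2.55, 2.55]. Speed limits (rad/s): [2.57, 2.57, 3.14, 3.14, 3.14, 3.14].

### API

Orientations are given as a rotation vector (axis times angle).
In Python, from workcell import bot, imaging gives the robot as it stands.
- The arm moves only by the tool step_arm, never from a script. Its argument "series" is a list of rows, each an object of numbers: "grip": the closure, from -1 (fully open) to 1 (shut); "x", "y", "z": the shift along the tool's x, y, z normalised to -1 to 1, where 1 is 500 mm; "ax", "ay", "az": the turn, a rotation vector about the tool's x, y, z normalised to -1 to 1, where 1 is 30 degrees. A call has 1 to 12 rows; each row is the pose to reach, as a shift and turn from the pose commanded when the call began, along the tool's axes at that moment; what a row does not reach only later rows make up. A row lasts 1/10 s, in which the tool goes at most 50 mm and 8.59 degrees, less where a joint would pass 70% of its speed; a pose out of reach is approached as far as the arm can. A call with a number of a shift or a turn outside -1 to 1 is refused whole. A call with a gripper value outside its range is refused whole. The fingers move at their own pace and stop on an object; "force" is the grip in N (left out, the last holds). Time passes only in rows, so rows that repeat a pose let the fingers close. It gives the time, the measured TCP pose, the force, the opening and the grip force at its end, in the units of the state.
- bot.read_state(): the state, without advancing time (a new reading comes with each control period).
- imaging.read_camera(name): name is "scene" or "top"; returns a dict with "img" (420x560x3 uint8, red, green, blue), "fx", "fy", "cx", "cy" (pixels), "R" (3x3) and "t" (3): a world point X has camera coordinates R X + t. Camera axes: x right, y down, z forward; pixel columns grow to the right and rows downward; lengths in m; the calibration is good to about 2 mm. A picture is of the moment at which its call begins. There is no depth.
- bot.finish_job(): hands the job in; it is judged then, once.
The state is a dict: "time": time; "q": joint angles; "joint_vel": joint speeds; "joint_torque": joint torques, N m; "tool_pos": TCP position; "tcp_rot": TCP orientation; "wrist_force": force on the tool from outside, world axes, zero at the start; "torque": the same for the moment, N m; "width": opening from 0.0 (shut) to 1.0 (fully open); "grip_force": force on a finger pad.
Only numpy, scipy, OpenCV 4.12 (cv2) and the standard library are available. Lean on these libraries where they do the work, as an engineer would, in place of code of your own. Each camera call takes 0.05 s, during which the arm holds its last target. There are 200 camera calls.

## Working session

There is one attempt and no reset: what is moved stays moved. The work goes in short steps, Python scripts to look and compute and a tool call to move; the robot and the scene stay as the last step left them, time stands still between calls to the robot, and variables do not carry over. Pictures are saved under pics/ and viewed, at most 10 in all, crops included, and the job is handed in when it is done.

Besides the shell and the picture viewer there is one more tool, called after ">>>" as name([rows], argument=value, ...), one row to a line, values as JSON. step_arm: Moves the arm, as the interface text tells. Scaled input: -1 to 1 covers 500 mm each way for a shift and 30 degrees each way for a turn. Its arguments: {"type":"object","properties":{"series":{"type":"array","items":{"type":"object","properties":{"grip":{"type":"number"},"x":{"type":"number","minimum":-1,"maximum":1},"y":{"type":"number","minimum":-1,"maximum":1},"z":{"type":"number","minimum":-1,"maximum":1},"ax":{"type":"number","minimum":-1,"maximum":1},"ay":{"type":"number","minimum":-1,"maximum":1},"az":{"type":"number","minimum":-1,"maximum":1}}}},"force":{"type":"number"}},"required":["series"]}

```bash
mkdir -p pics && ls && python3 - <<'E'
from workcell import bot, imaging
import cv2, pickle
s=bot.read_state(); print(s)
for n in ("scene","top"):
    c=imaging.read_camera(n); pickle.dump(c,open(f"pics/{n}0.pkl","wb"))
    cv2.imwrite(f"pics/{n}0.png",c["img"][:,:,::-1]); print(n,c["fx"],c["fy"],c["cx"],c["cy"],c["R"],c["t"])
E
```

```text
pics
{'time': 0.0, 'q': array([ 1.27308219e+00,  2.64769949e-01,  1.60534910e+00, -2.34278170e-05,
        1.27367648e+00, -3.68879175e-02]), 'joint_vel': array([-0.00097808, -0.00020164, -0.00144778,  0.00023833, -0.00144117,
       -0.00072256]), 'joint_torque': array([ 2.26099573e-04, -5.15100288e+01, -3.67320478e+01, -4.97471956e-05,
        1.24716581e-02,  6.53225015e-05]), 'tool_pos': array([0.17386113, 0.6514895 , 0.22996413]), 'tcp_rot': array([-0.40848872, -3.1145728 ,  0.00341743]), 'wrist_force': array([ 0.81726276, -0.38589202,  0.05881139]), 'torque': array([-0.02004578, -0.03099088, -0.02273705]), 'grip_force': 0.0, 'width': 1.002142845980437}
scene 414.1729266957807 414.1729266957807 275.08041986024665 204.78639102299013 [[ 0.26339922  0.96447999  0.01998021]
 [ 0.50954271 -0.12150958 -0.85182255]
 [-0.81913801  0.23455016 -0.52344927]] [-0.09429348 -0.22467514  1.42621266]
top 395.7561431994993 395.7561431994993 284.84818614226583 208.68949641649854 [[ 0.01208536 -0.99949556  0.02936941]
 [-0.98758389 -0.01653174 -0.15622024]
 [ 0.15662696 -0.02711678 -0.98728551]] [-0.09479267  0.54504274  0.73206802]
```

View pics/top0.png

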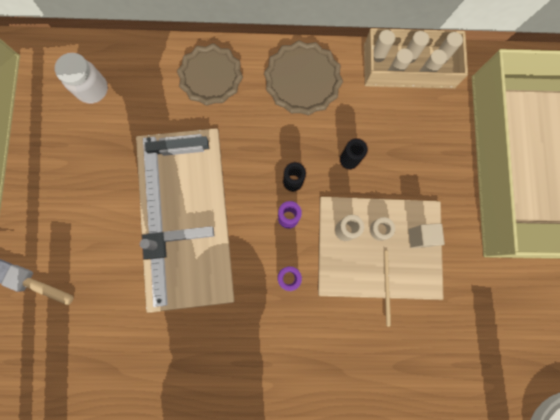

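View pics/scene0.png

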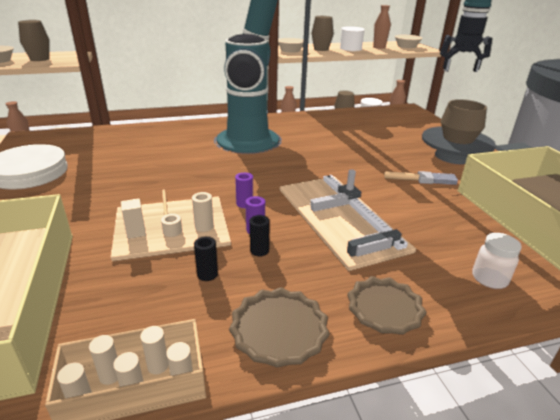

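The top view shows the tall tube at about (350,226), the stub at (384,229), the post at (430,235) and the stylus at (388,290). The caliper's fixed jaw is at the top (150–208,145) and the moving jaw with its knob is at (152,245). Caliper +x therefore points roughly along world -x. Next I'll enlarge the two areas.

```bash
cat > h.py <<'E'
import numpy as np, cv2, pickle
from workcell import bot, imaging
def shot(n,save=None):
    c=imaging.read_camera(n)
    if save: cv2.imwrite(f"pics/{save}.png",c["img"][:,:,::-1])
    return c
def ray(c,u,v,z):
    R,t=np.array(c["R"]),np.array(c["t"]); o=-R.T@t
    d=R.T@np.array([(u-c["cx"])/c["fx"],(v-c["cy"])/c["fy"],1.])
    return o+d*(z-o[2])/d[2]
def proj(c,X):
    p=np.array(c["R"])@np.asarray(X,float)+np.array(c["t"]); return np.array([c["fx"]*p[0]/p[2]+c["cx"],c["fy"]*p[1]/p[2]+c["cy"]])
def tri(c1,p1,c2,p2):
    os,ds=[],[]
    for c,p in((c1,p1),(c2,p2)):
        a,b=ray(c,*p,0.),ray(c,*p,.2); os.append(a); ds.append((b-a)/np.linalg.norm(b-a))
    A=sum(np.eye(3)-np.outer(d,d) for d in ds); B=sum((np.eye(3)-np.outer(d,d))@o for o,d in zip(os,ds))
    X=np.linalg.solve(A,B); return X,[np.linalg.norm((np.eye(3)-np.outer(d,d))@(X-o)) for o,d in zip(os,ds)]
def crop(c,u0,v0,w,h,k): return cv2.resize(c["img"][v0:v0+h,u0:u0+w,::-1],None,fx=k,fy=k,interpolation=cv2.INTER_CUBIC)
E
python3 - <<'E'
from h import *
t=pickle.load(open("pics/top0.pkl","rb")); s=pickle.load(open("pics/scene0.pkl","rb"))
a=crop(t,130,120,110,200,3); b=crop(t,315,190,135,110,3)   # 330x600, 405x330
d=crop(s,110,185,125,75,3)[:270,:405]
im=np.zeros((600,740,3),np.uint8); im[:,:330]=a; im[:330,335:740]=b; im[335:335+225,335:335+375]=d
cv2.imwrite("pics/crop0.png",im)
e=crop(s,280,160,135,110,5); cv2.imwrite("pics/crop1.png",e)
E
```

```text
(no output)
```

View pics/crop0.png

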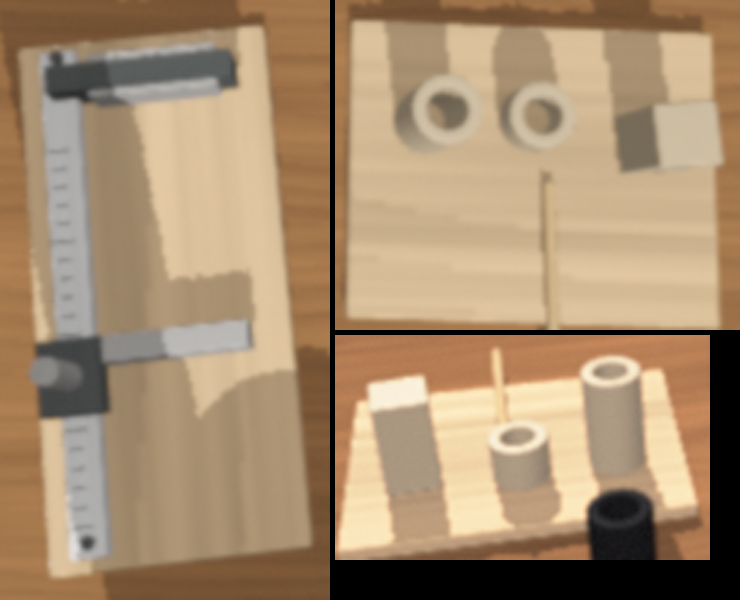

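View pics/crop1.png

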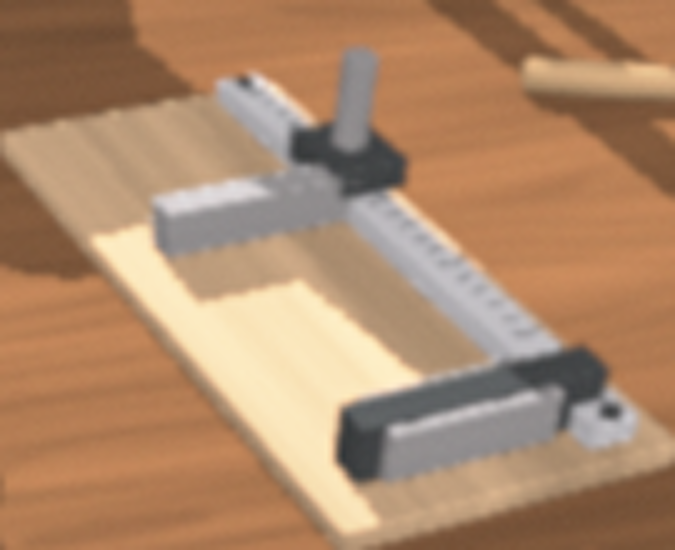

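The crops show four things:
- The tube's top ring is at about (351.7,226.7) in the top view.
- The stub is at (383,228.3).
- The knob top is at about (144,243).
- The caliper board's corners are clear.

Now I'll turn these into positions and check the sizes.

```bash
python3 - <<'E'
from h import *
np.set_printoptions(precision=4,suppress=True)
t=pickle.load(open("pics/top0.pkl","rb")); s=pickle.load(open("pics/scene0.pkl","rb"))
# refined board corners: wood of caliper board vs table by sat/brightness
C=[(20,48),(263,27),(312,545),(52,577)]
P=np.array([ray(t,130+u/3,120+v/3,.012) for u,v in C])
print("corners",P[:,:2],[np.linalg.norm(P[i]-P[(i+1)%4]) for i in range(4)],P.mean(0))
ax=(P[3]-P[0]+P[2]-P[1]); print("caliper yaw deg",np.degrees(np.arctan2(ax[1],ax[0])))
ay=(P[1]-P[0]+P[2]-P[3]); print("y axis yaw-90",np.degrees(np.arctan2(ay[1],ay[0]))-90)
# rings : low-saturation bright
hsv=cv2.cvtColor(t["img"],cv2.COLOR_RGB2HSV)
for nm,(u0,v0,w,h) in dict(tube=(336,212,28,26),stub=(369,214,28,28)).items():
    print(nm); print(hsv[v0+h//2,u0:u0+w].tolist())
for nm,p,q in (("tube",(351.7,226.7),(202,197)),("stub",(383,228.3),None),("post",(432.7,235),None)):
    print(nm,ray(t,*p,dict(tube=.092,stub=.047,post=.087)[nm]))
print("tube tri",tri(t,(351.7,226.7),s,(202,197)))
print("knob tri",tri(t,(143.7,243.3),s,(351.8,171)),ray(t,143.7,243.3,.094))
# wrist-axis info
print(bot.read_state()["time"])
E
```

```text
corners [[0.6995 0.2226]
 [0.7186 0.0554]
 [0.365  0.0098]
 [0.3431 0.1771]] [np.float64(0.16825908042979434), np.float64(0.3565161791827084), np.float64(0.16866071529399157), np.float64(0.3592963715139171)] [0.5315 0.1162 0.012 ]
caliper yaw deg -172.69141115035725
y axis yaw-90 -173.01323739232225
tube
[[18, 71, 132], [19, 69, 122], [18, 66, 120], [18, 64, 124], [18, 62, 149], [19, 55, 184], [19, 53, 202], [19, 52, 205], [19, 55, 201], [18, 63, 183], [18, 75, 164], [17, 83, 154], [17, 81, 142], [17, 77, 126], [17, 69, 115], [18, 68, 112], [18, 64, 111], [18, 65, 113], [18, 65, 113], [19, 65, 114], [19, 64, 115], [19, 65, 118], [19, 65, 134], [18, 59, 169], [19, 55, 196], [19, 52, 206], [18, 53, 207], [18, 59, 207]]
stub
[[18, 78, 174], [17, 73, 137], [18, 66, 123], [18, 63, 134], [18, 60, 167], [19, 54, 194], [19, 54, 204], [19, 54, 203], [19, 61, 191], [17, 73, 174], [17, 81, 163], [17, 84, 161], [17, 85, 162], [17, 84, 161], [17, 86, 161], [17, 86, 160], [17, 83, 150], [17, 77, 133], [19, 68, 120], [18, 66, 119], [18, 64, 124], [18, 60, 152], [19, 57, 188], [19, 53, 203], [19, 53, 206], [19, 58, 207], [18, 67, 209], [18, 73, 210]]
tube [ 0.5074 -0.2088  0.092 ]
stub [ 0.5103 -0.2791  0.047 ]
post [ 0.4948 -0.3605  0.087 ]
tube tri (array([ 0.5076, -0.2096,  0.0899]), [np.float64(0.000381692786339121), np.float64(0.00038169278633915524)])
knob tri (array([0.4713, 0.1658, 0.0934]), [np.float64(0.0008317404102025907), np.float64(0.0008317404102025392)]) [0.4715 0.1665 0.094 ]
0.1
```

```bash
cat >> h.py <<'E'
from scipy.spatial.transform import Rotation as Ro
np.set_printoptions(precision=4,suppress=True)
def go(p,yaw):  # yaw (deg) of tool y axis in world, tool pointing down
    s=bot.read_state(); R=Ro.from_rotvec(s["tcp_rot"]); a=np.radians(yaw)
    T=Ro.from_matrix(np.array([[-np.sin(a),np.cos(a),0],[np.cos(a),np.sin(a),0],[0,0,-1]]).T) # cols x,y,z
    T=Ro.from_matrix(np.column_stack([[-np.sin(a),np.cos(a),0],[np.cos(a),np.sin(a),0],[0,0,-1]]))
    print("shift",R.inv().apply(np.array(p)-s["tool_pos"])/.5,"turn",np.degrees((R.inv()*T).as_rotvec())/30,"rows",np.linalg.norm(np.array(p)-s["tool_pos"])/.05)
E
sed -i '/^    T=Ro.from_matrix(np.array/d' h.py
python3 - <<'E'
from h import *
t=pickle.load(open("pics/top0.pkl","rb"))
hsv=cv2.cvtColor(t["img"],cv2.COLOR_RGB2HSV)
m=((hsv[...,1]<62)&(hsv[...,2]>165)).astype(np.uint8)
for nm,(u0,v0,w,h),z in (("tube",(337,211,32,30),.092),("stub",(369,214,26,28),.047)):
    cs,_=cv2.findContours(m[v0:v0+h,u0:u0+w],cv2.RETR_EXTERNAL,cv2.CHAIN_APPROX_NONE)
    c=max(cs,key=len); e=cv2.fitEllipse(c); u,v=e[0][0]+u0,e[0][1]+v0
    print(nm,len(c),(u,v),e[1],ray(t,u,v,z))
go([.50,.25,.23],30)
E
```

```text
tube 74 (351.1236743927002, 227.3206615447998) (21.5968017578125, 26.510042190551758) [ 0.5062 -0.2077  0.092 ]
stub 62 (383.36283016204834, 228.4590940475464) (20.553592681884766, 21.856138229370117) [ 0.51   -0.2798  0.047 ]
shift [-0.8373 -0.6077  0.0013] turn [-0.0038  0.0014  1.5019] rows 10.346205550264228
```

>>> step_arm([
  {"x":-0.837,"y":-0.608,"z":0,"az":1,"grip":-1},
  {"x":-0.837,"y":-0.608,"z":0,"az":1,"grip":-1},
  {"x":-0.837,"y":-0.608,"z":0,"az":1,"grip":-1},
  {"x":-0.837,"y":-0.608,"z":0,"az":1,"grip":-1},
  {"x":-0.837,"y":-0.608,"z":0,"az":1,"grip":-1},
  {"x":-0.837,"y":-0.608,"z":0,"az":1,"grip":-1},
  {"x":-0.837,"y":-0.608,"z":0,"az":1,"grip":-1},
  {"x":-0.837,"y":-0.608,"z":0,"az":1,"grip":-1},
  {"x":-0.837,"y":-0.608,"z":0,"az":1,"grip":-1},
  {"x":-0.837,"y":-0.608,"z":0,"az":1,"grip":-1},
  {"x":-0.837,"y":-0.608,"z":0,"az":1,"grip":-1},
  {"x":-0.837,"y":-0.608,"z":0,"az":1,"grip":-1},
])

```text
validation failed for argument at $.se...
```

```bash
python3 -c "
from h import *
print(bot.read_state()['tool_pos']); go([.507,-.2085,.16],7.3)"
```

```text
[0.1738 0.6515 0.2301]
shift [-1.0873 -1.4898  0.1431] turn [-0.0036  0.0022  2.2586] rows 18.499261300109502
```

>>> step_arm([
  {"x":-0.1,"y":-0.07,"z":0.0,"ax":0.0,"ay":0.0,"az":0.2,"grip":-1.0},
], force=30)

```text
time: 0.2
tool_pos: [0.2035, 0.6164, 0.2301]
tcp_rot: [-0.566, -3.088, -0.001]
wrist_force: [1.4, -0.0, -0.2]
width: 1.0
grip_force: 0.0
```

```bash
python3 -c "
from h import *
go([.50,.25,.23],30)"
```

```text
shift [-0.8146 -0.4747 -0.0017] turn [-0.0007 -0.0042  1.3072] rows 9.427738092407639
```

>>> step_arm([
  {"x":-0.815,"y":-0.475,"z":0.0,"ax":0.0,"ay":0.0,"az":1.0,"grip":-1.0},
  {"x":-0.815,"y":-0.475,"z":0.0,"ax":0.0,"ay":0.0,"az":1.0,"grip":-1.0},
  {"x":-0.815,"y":-0.475,"z":0.0,"ax":0.0,"ay":0.0,"az":1.0,"grip":-1.0},
  {"x":-0.815,"y":-0.475,"z":0.0,"ax":0.0,"ay":0.0,"az":1.0,"grip":-1.0},
  {"x":-0.815,"y":-0.475,"z":0.0,"ax":0.0,"ay":0.0,"az":1.0,"grip":-1.0},
  {"x":-0.815,"y":-0.475,"z":0.0,"ax":0.0,"ay":0.0,"az":1.0,"grip":-1.0},
  {"x":-0.815,"y":-0.475,"z":0.0,"ax":0.0,"ay":0.0,"az":1.0,"grip":-1.0},
  {"x":-0.815,"y":-0.475,"z":0.0,"ax":0.0,"ay":0.0,"az":1.0,"grip":-1.0},
  {"x":-0.815,"y":-0.475,"z":0.0,"ax":0.0,"ay":0.0,"az":1.0,"grip":-1.0},
  {"x":-0.815,"y":-0.475,"z":0.0,"ax":0.0,"ay":0.0,"az":1.0,"grip":-1.0},
  {"x":-0.815,"y":-0.475,"z":0.0,"ax":0.0,"ay":0.0,"az":1.0,"grip":-1.0},
])

```text
time: 1.3
tool_pos: [0.5034, 0.2437, 0.2308]
tcp_rot: [1.357, 2.833, -0.002]
wrist_force: [0.0, 0.4, -1.1]
width: 1.001
grip_force: 0.0
```

```bash
python3 -c "
from h import *
print(bot.read_state()['tool_pos']); go([.507,-.2085,.17],7.3)"
```

```text
[0.5034 0.2437 0.2308]
shift [-0.7091 -0.561   0.1224] turn [-0.0012  0.0016  1.0501] rows 9.124900190116055
```

>>> step_arm([
  {"x":-0.709,"y":-0.561,"z":0.122,"ax":0.0,"ay":0.0,"az":1.0,"grip":-1.0},
  {"x":-0.709,"y":-0.561,"z":0.122,"ax":0.0,"ay":0.0,"az":1.0,"grip":-1.0},
  {"x":-0.709,"y":-0.561,"z":0.122,"ax":0.0,"ay":0.0,"az":1.0,"grip":-1.0},
  {"x":-0.709,"y":-0.561,"z":0.122,"ax":0.0,"ay":0.0,"az":1.0,"grip":-1.0},
  {"x":-0.709,"y":-0.561,"z":0.122,"ax":0.0,"ay":0.0,"az":1.0,"grip":-1.0},
  {"x":-0.709,"y":-0.561,"z":0.122,"ax":0.0,"ay":0.0,"az":1.0,"grip":-1.0},
  {"x":-0.709,"y":-0.561,"z":0.122,"ax":0.0,"ay":0.0,"az":1.0,"grip":-1.0},
  {"x":-0.709,"y":-0.561,"z":0.122,"ax":0.0,"ay":0.0,"az":1.0,"grip":-1.0},
  {"x":-0.709,"y":-0.561,"z":0.122,"ax":0.0,"ay":0.0,"az":1.0,"grip":-1.0},
  {"x":-0.709,"y":-0.561,"z":0.122,"ax":0.0,"ay":0.0,"az":1.0,"grip":-1.0},
  {"x":-0.709,"y":-0.561,"z":0.122,"ax":0.0,"ay":0.0,"az":1.0,"grip":-1.0},
  {"x":-0.709,"y":-0.561,"z":0.122,"ax":0.0,"ay":0.0,"az":1.0,"grip":-1.0},
])

```text
time: 2.5
tool_pos: [0.5074, -0.204, 0.17]
tcp_rot: [-2.038, -2.39, -0.001]
wrist_force: [0.6, -0.0, 0.4]
width: 1.005
grip_force: 0.0
```

```bash
python3 - <<'E'
from h import *
c=shot("top"); s=shot("scene"); go([.507,-.2085,.05],7.3); print(bot.read_state()['tool_pos'])
cv2.imwrite("pics/above.png",np.hstack([crop(c,300,170,135,150,3),crop(s,120,110,130,150,3)[:450,:390]]))
E
```

```text
shift [-0.0094 -0.0029  0.2407] turn [ 0.0002 -0.001   0.0626] rows 2.4094536187640614
[ 0.5077 -0.2037  0.1704]
```

View pics/above.png

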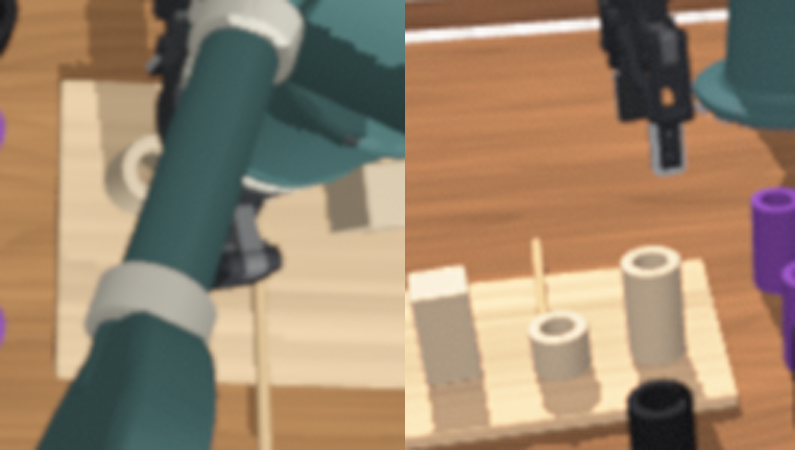

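The tool is over the tube. In the scene crop the near finger tip is at about (667,155) and the tube top at (650,258), and I see nothing in the way. I'll check the finger's expected pixel against this.

```bash
python3 -c "
from h import *
s=pickle.load(open('pics/scene0.pkl','rb'))
p=proj(s,[.5577,-.197,.188]); print((p-[120,110])*3+[405,0])
p=proj(s,[.507,-.2085,.092]); print((p-[120,110])*3+[405,0])"
```

```text
[668.9078 168.7969]
[652.6884 258.0228]
```

>>> step_arm([
  {"x":-0.009,"y":-0.003,"z":0.06,"ax":0.0,"ay":0.0,"az":0.06,"grip":-1.0},
  {"x":-0.009,"y":-0.003,"z":0.12,"ax":0.0,"ay":0.0,"az":0.06,"grip":-1.0},
  {"x":-0.009,"y":-0.003,"z":0.18,"ax":0.0,"ay":0.0,"az":0.06,"grip":-1.0},
  {"x":-0.009,"y":-0.003,"z":0.22,"ax":0.0,"ay":0.0,"az":0.06,"grip":-1.0},
  {"x":-0.009,"y":-0.003,"z":0.24,"ax":0.0,"ay":0.0,"az":0.06,"grip":-1.0},
  {"x":-0.009,"y":-0.003,"z":0.24,"ax":0.0,"ay":0.0,"az":0.06,"grip":-1.0},
  {"x":-0.009,"y":-0.003,"z":0.24,"ax":0.0,"ay":0.0,"az":0.06,"grip":-1.0},
])

```text
time: 3.3
tool_pos: [0.5076, -0.2099, 0.0513]
tcp_rot: [2.074, 2.358, 0.001]
wrist_force: [-0.4, 0.0, 0.2]
width: 1.002
grip_force: 0.0
```

>>> step_arm([
  {"x":0.0,"y":0.0,"z":0.0,"ax":0.0,"ay":0.0,"az":0.0,"grip":-0.3},
  {"x":0.0,"y":0.0,"z":0.0,"ax":0.0,"ay":0.0,"az":0.0,"grip":-0.2},
  {"x":0.0,"y":0.0,"z":0.0,"ax":0.0,"ay":0.0,"az":0.0,"grip":-0.1},
  {"x":0.0,"y":0.0,"z":0.0,"ax":0.0,"ay":0.0,"az":0.0,"grip":0.0},
  {"x":0.0,"y":0.0,"z":0.0,"ax":0.0,"ay":0.0,"az":0.0,"grip":0.1},
  {"x":0.0,"y":0.0,"z":0.0,"ax":0.0,"ay":0.0,"az":0.0,"grip":0.3},
  {"x":0.0,"y":0.0,"z":0.0,"ax":0.0,"ay":0.0,"az":0.0,"grip":1.0},
  {"x":0.0,"y":0.0,"z":0.0,"ax":0.0,"ay":0.0,"az":0.0,"grip":1.0},
  {"x":0.0,"y":0.0,"z":0.0,"ax":0.0,"ay":0.0,"az":0.0,"grip":1.0},
  {"x":0.0,"y":0.0,"z":0.0,"ax":0.0,"ay":0.0,"az":0.0,"grip":1.0},
], force=35)

```text
time: 4.3
tool_pos: [0.5076, -0.2107, 0.0515]
tcp_rot: [2.076, 2.356, 0.001]
wrist_force: [-0.7, 0.4, 6.0]
width: 0.507
grip_force: 34.8
```

Gripped: the width is 0.507 × 85 ≈ 43 mm, as expected. Now I'll lift and check the caliper frame against its jaws.

>>> step_arm([
  {"x":0.0,"y":0.0,"z":-0.04,"ax":0.0,"ay":0.0,"az":0.0,"grip":1.0},
  {"x":0.0,"y":0.0,"z":-0.1,"ax":0.0,"ay":0.0,"az":0.0,"grip":1.0},
  {"x":0.0,"y":0.0,"z":-0.18,"ax":0.0,"ay":0.0,"az":0.0,"grip":1.0},
  {"x":0.0,"y":0.0,"z":-0.25,"ax":0.0,"ay":0.0,"az":0.0,"grip":1.0},
  {"x":0.0,"y":0.0,"z":-0.25,"ax":0.0,"ay":0.0,"az":0.0,"grip":1.0},
  {"x":0.0,"y":0.0,"z":-0.25,"ax":0.0,"ay":0.0,"az":0.0,"grip":1.0},
])

```text
time: 4.9
tool_pos: [0.5068, -0.2104, 0.1757]
tcp_rot: [2.076, 2.357, 0.0]
wrist_force: [0.7, 0.3, -1.5]
width: 0.505
grip_force: 36.3
```

```bash
python3 - <<'E'
from h import *
t=pickle.load(open("pics/top0.pkl","rb"))
a=np.radians(-172.8); X=np.array([np.cos(a),np.sin(a)]); Y=np.array([-X[1],X[0]]); O=np.array([.5315,.1162])
def cal(p): d=p[:2]-O; return d@X,d@Y
for n,u,v,z in (("pad L",95,103,.042),("pad R",220,95,.042),("block top R far",237,52,.042),("mov R far",165+85,322,.04),("mov R near",250,347,.04),("mov L far",104,336,.04),("beam far end",58,50,.03),("beam end",90,557,.03)):
    print(n,cal(ray(t,130+u/3,120+v/3,z)))
print("knob",cal(np.array([.4713,.1662])))
w=O+X*-.076+Y*.01; print("seat",w); go([*w,.17],7.2); print(bot.read_state()["wrist_force"],bot.read_state()["tool_pos"])
E
```

```text
pad L (np.float64(-0.12523930395944954), np.float64(-0.028131052883982155))
pad R (np.float64(-0.12211869169343739), np.float64(0.05439746267715481))
block top R far (np.float64(-0.1507409371355503), np.float64(0.06811525785749101))
mov R far (np.float64(0.03144775175428705), np.float64(0.060918231577474516))
mov R near (np.float64(0.04764920107450777), np.float64(0.05953005337913145))
mov L far (np.float64(0.030172307982806845), np.float64(-0.03309107605007684))
beam far end (np.float64(-0.16897735701933828), np.float64(-0.053497694350457974))
beam end (np.float64(0.1686060236823088), np.float64(-0.05383294234036907))
knob (np.float64(0.05345864334091634), np.float64(-0.05715079572629499))
seat [0.6082 0.1158]
shift [0.6217 0.2834 0.0113] turn [0.0019 0.0015 0.0018] rows 6.833289578465182
[ 0.6728  0.277  -1.543 ] [ 0.5068 -0.2104  0.1757]
```

>>> step_arm([
  {"x":0.62,"y":0.291,"z":0.0,"ax":0.0,"ay":0.0,"az":0.0,"grip":1.0},
  {"x":0.62,"y":0.291,"z":0.0,"ax":0.0,"ay":0.0,"az":0.0,"grip":1.0},
  {"x":0.62,"y":0.291,"z":0.0,"ax":0.0,"ay":0.0,"az":0.0,"grip":1.0},
  {"x":0.62,"y":0.291,"z":0.0,"ax":0.0,"ay":0.0,"az":0.0,"grip":1.0},
  {"x":0.62,"y":0.291,"z":0.0,"ax":0.0,"ay":0.0,"az":0.0,"grip":1.0},
  {"x":0.62,"y":0.291,"z":0.0,"ax":0.0,"ay":0.0,"az":0.0,"grip":1.0},
  {"x":0.62,"y":0.291,"z":0.0,"ax":0.0,"ay":0.0,"az":0.0,"grip":1.0},
  {"x":0.62,"y":0.291,"z":0.0,"ax":0.0,"ay":0.0,"az":0.0,"grip":1.0},
  {"x":0.62,"y":0.291,"z":0.0,"ax":0.0,"ay":0.0,"az":0.0,"grip":1.0},
  {"x":0.62,"y":0.291,"z":0.0,"ax":0.0,"ay":0.0,"az":0.0,"grip":1.0},
])

```text
time: 5.9
tool_pos: [0.6103, 0.1146, 0.173]
tcp_rot: [-2.075, -2.356, 0.006]
wrist_force: [0.5, -0.8, -1.1]
width: 0.508
grip_force: 36.5
```

```bash
python3 - <<'E'
from h import *
s=shot("scene"); go([.6122,.1163,.058],7.2); print(bot.read_state()['tool_pos'],bot.read_state()['wrist_force'])
cv2.imwrite("pics/carry.png",crop(s,220,70,200,150,4))
E
```

```text
shift [0.0038 0.0044 0.2312] turn [-0.0059  0.001  -0.0003] rows 2.313050509430976
[0.6106 0.1142 0.1736] [-0.3298  0.5512 -2.435 ]
```

View pics/carry.png

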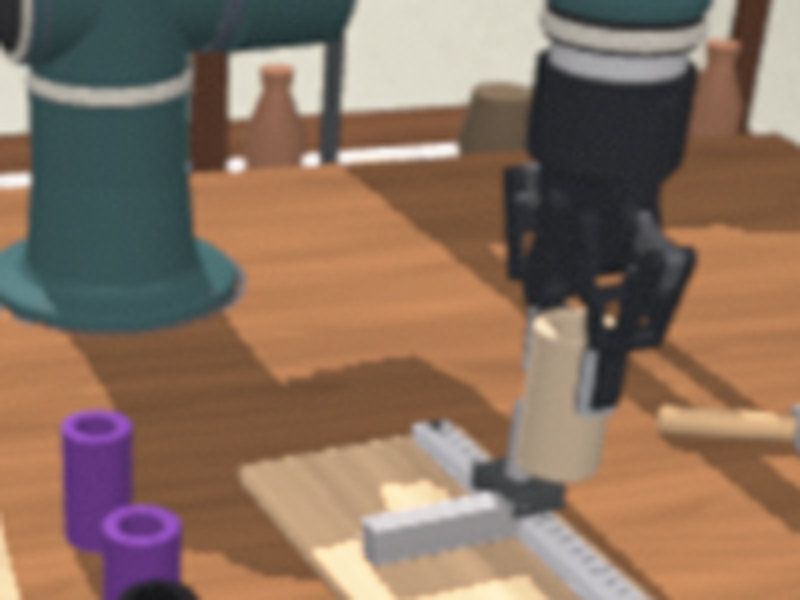

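The tube is held upright over the caliper's far part; it shows at about (565,390) in the crop. Next I'll lower it to just above the board.

>>> step_arm([
  {"x":0.004,"y":0.004,"z":0.06,"ax":0.0,"ay":0.0,"az":0.0,"grip":1.0},
  {"x":0.004,"y":0.004,"z":0.13,"ax":0.0,"ay":0.0,"az":0.0,"grip":1.0},
  {"x":0.004,"y":0.004,"z":0.19,"ax":0.0,"ay":0.0,"az":0.0,"grip":1.0},
  {"x":0.004,"y":0.004,"z":0.22,"ax":0.0,"ay":0.0,"az":0.0,"grip":1.0},
  {"x":0.004,"y":0.004,"z":0.235,"ax":0.0,"ay":0.0,"az":0.0,"grip":1.0},
  {"x":0.004,"y":0.004,"z":0.235,"ax":0.0,"ay":0.0,"az":0.0,"grip":1.0},
  {"x":0.004,"y":0.004,"z":0.235,"ax":0.0,"ay":0.0,"az":0.0,"grip":1.0},
])

```text
time: 6.65
tool_pos: [0.6149, 0.1177, 0.0593]
tcp_rot: [2.076, 2.356, 0.003]
wrist_force: [0.3, 1.4, -1.1]
width: 0.504
grip_force: 36.4
```

>>> step_arm([
  {"x":0.0,"y":0.0,"z":0.003,"ax":0.0,"ay":0.0,"az":0.0,"grip":1.0},
  {"x":0.0,"y":0.0,"z":0.006,"ax":0.0,"ay":0.0,"az":0.0,"grip":1.0},
  {"x":0.0,"y":0.0,"z":0.006,"ax":0.0,"ay":0.0,"az":0.0,"grip":1.0},
])

```text
time: 6.95
tool_pos: [0.614, 0.118, 0.0554]
tcp_rot: [2.076, 2.357, 0.001]
wrist_force: [-1.1, 0.7, -1.7]
width: 0.503
grip_force: 36.4
```

>>> step_arm([
  {"x":0.0,"y":0.0,"z":0.002,"ax":0.0,"ay":0.0,"az":0.0,"grip":1.0},
  {"x":0.0,"y":0.0,"z":0.004,"ax":0.0,"ay":0.0,"az":0.0,"grip":1.0},
  {"x":0.0,"y":0.0,"z":0.006,"ax":0.0,"ay":0.0,"az":0.0,"grip":1.0},
  {"x":0.0,"y":0.0,"z":0.006,"ax":0.0,"ay":0.0,"az":0.0,"grip":1.0},
])

```text
time: 7.35
tool_pos: [0.6136, 0.1179, 0.0516]
tcp_rot: [-2.076, -2.358, 0.0]
wrist_force: [-1.0, 0.5, -1.2]
width: 0.504
grip_force: 36.6
```

>>> step_arm([
  {"x":0.0,"y":0.0,"z":0.001,"ax":0.0,"ay":0.0,"az":0.0,"grip":1.0},
  {"x":0.0,"y":0.0,"z":0.002,"ax":0.0,"ay":0.0,"az":0.0,"grip":1.0},
  {"x":0.0,"y":0.0,"z":0.002,"ax":0.0,"ay":0.0,"az":0.0,"grip":1.0},
])

```text
time: 7.65
tool_pos: [0.6136, 0.118, 0.0515]
tcp_rot: [-2.076, -2.357, -0.0]
wrist_force: [-3.1, -0.1, 4.8]
width: 0.507
grip_force: 37.0
```

Touched down (+4.8 N on z). Releasing gently, then lifting clear.

>>> step_arm([
  {"x":0.0,"y":0.0,"z":0.0,"ax":0.0,"ay":0.0,"az":0.0,"grip":-0.1},
  {"x":0.0,"y":0.0,"z":0.0,"ax":0.0,"ay":0.0,"az":0.0,"grip":-0.3},
  {"x":0.0,"y":0.0,"z":0.0,"ax":0.0,"ay":0.0,"az":0.0,"grip":-0.6},
  {"x":0.0,"y":0.0,"z":0.0,"ax":0.0,"ay":0.0,"az":0.0,"grip":-1.0},
  {"x":0.0,"y":0.0,"z":0.0,"ax":0.0,"ay":0.0,"az":0.0,"grip":-1.0},
  {"x":0.0,"y":0.0,"z":0.0,"ax":0.0,"ay":0.0,"az":0.0,"grip":-1.0},
  {"x":0.0,"y":0.0,"z":0.0,"ax":0.0,"ay":0.0,"az":0.0,"grip":-1.0},
])

```text
time: 8.35
tool_pos: [0.6136, 0.1179, 0.0508]
tcp_rot: [2.076, 2.358, 0.0]
wrist_force: [0.4, 0.3, -0.5]
width: 0.998
grip_force: 0.0
```

>>> step_arm([
  {"x":0.0,"y":0.0,"z":-0.06,"ax":0.0,"ay":0.0,"az":0.0,"grip":-1.0},
  {"x":0.0,"y":0.0,"z":-0.14,"ax":0.0,"ay":0.0,"az":0.0,"grip":-1.0},
  {"x":0.0,"y":0.0,"z":-0.2,"ax":0.0,"ay":0.0,"az":0.0,"grip":-1.0},
  {"x":0.0,"y":0.0,"z":-0.2,"ax":0.0,"ay":0.0,"az":0.0,"grip":-1.0},
])

```text
time: 8.75
tool_pos: [0.6177, 0.1185, 0.1571]
tcp_rot: [2.072, 2.352, 0.013]
wrist_force: [0.9, -0.1, 0.3]
width: 1.0
grip_force: 0.0
```

```bash
python3 - <<'E'
from h import *
print(bot.read_state()['tool_pos'],bot.read_state()['width'],bot.read_state()['wrist_force'])
a=np.radians(-172.8); X=np.array([np.cos(a),np.sin(a)])
K=np.array([.4713,.1662]); p=K+X*.05; print("behind knob",p); go([*p,.155],7.2)
E
```

```text
[0.6177 0.1185 0.1571] 0.999500186056815 [ 0.8954 -0.0811  0.2865]
behind knob [0.4217 0.1599]
shift [ 0.1317 -0.3784  0.0002] turn [ 0.0206 -0.0005  0.002 ] rows 4.006935643392406
```

```bash
python3 - <<'E'
from h import *
go([.4713,.166,.155],7.2)
E
```

```text
shift [ 0.1312 -0.2785  0.0013] turn [ 0.0206 -0.0005  0.002 ] rows 3.0784849411584223
```

>>> step_arm([
  {"x":0.131,"y":-0.278,"z":0.0,"ax":0.01,"ay":0.0,"az":0.0,"grip":0.0},
  {"x":0.131,"y":-0.278,"z":0.0,"ax":0.01,"ay":0.0,"az":0.0,"grip":0.0},
  {"x":0.131,"y":-0.278,"z":0.0,"ax":0.01,"ay":0.0,"az":0.0,"grip":0.0},
  {"x":0.131,"y":-0.278,"z":0.0,"ax":0.01,"ay":0.0,"az":0.0,"grip":0.0},
  {"x":0.131,"y":-0.278,"z":0.0,"ax":0.01,"ay":0.0,"az":0.0,"grip":0.0},
  {"x":0.131,"y":-0.278,"z":0.0,"ax":0.01,"ay":0.0,"az":0.0,"grip":0.0},
  {"x":0.131,"y":-0.278,"z":0.0,"ax":0.01,"ay":0.0,"az":0.0,"grip":0.0},
])

```text
time: 9.45
tool_pos: [0.469, 0.1651, 0.1511]
tcp_rot: [-2.075, -2.355, 0.005]
wrist_force: [0.2, 0.3, -0.7]
width: 0.5
grip_force: 0.0
```

```bash
python3 - <<'E'
from h import *
go([.4713,.166,.052],7.2); st=bot.read_state(); print(st['tool_pos'],st['width'],st['wrist_force'])
c=shot("top"); s=shot("scene"); pickle.dump((c,s),open("pics/k.pkl","wb"))
cv2.imwrite("pics/knob.png",np.hstack([crop(c,110,120,130,190,3),crop(s,280,100,135,190,3)]))
E
```

```text
shift [0.0011 0.0056 0.1981] turn [-0.0078  0.      0.0006] rows 1.9821414068691805
[0.469  0.1651 0.1511] 0.49977514022001296 [ 0.2305  0.319  -0.6951]
```

View pics/knob.png

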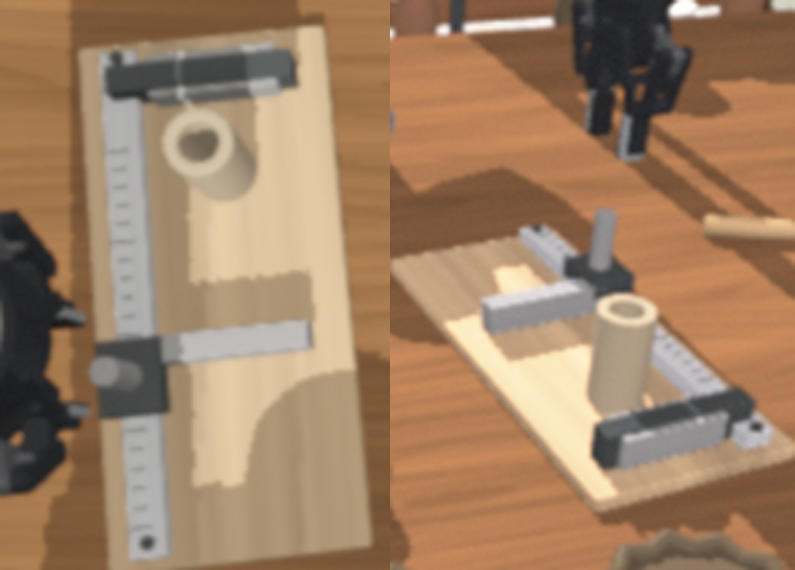

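The tube stands upright at about (205,150) in the left crop, near the fixed jaw. The fingers are beside the knob axis in line with it, displaced by their height. Checking both numerically.

```bash
python3 - <<'E'
from h import *
t,s=pickle.load(open("pics/k.pkl","rb"))
a=np.radians(-172.8); X=np.array([np.cos(a),np.sin(a)]); Y=np.array([-X[1],X[0]]); O=np.array([.5315,.1162])
p=ray(t,110+200/3,120+145/3,.092); print("tube",p,(p[:2]-O)@X,(p[:2]-O)@Y)
print("tri",tri(t,(110+200/3,120+145/3),s,(280+(625-390)/3,100+311/3)))
print("finger tips px",[ (proj(t,[*(np.array([.469,.1651])-X*d),.158])-[110,120])*3 for d in (.021,-.021)])
print("tips scene",[ (proj(s,[*(np.array([.469,.1651])-X*d),.158])-[280,100])*3+[390,0] for d in (.021,-.021)])
print("knob scene",tri(t,(110+100/3,120+368/3),s,(280+(605-390)/3,100+213/3)))
E
```

```text
tube [0.6112 0.1159 0.092 ] -0.07901132044896673 0.010236933416724546
tri (array([0.6122, 0.1172, 0.0885]), [np.float64(0.0003520090061657322), np.float64(0.0003520090061657609)])
finger tips px [array([ 63.227 , 328.0363]), array([ 67.4395, 404.9319])]
tips scene [array([627.9704, 149.7386]), array([600.1146, 129.8562])]
knob scene (array([0.4721, 0.1657, 0.094 ]), [np.float64(0.001484176716972239), np.float64(0.0014841767169723882)])
```

Everything agrees. The tube is at caliper (-80, +10) and the knob is as measured. Lowering the fingers around the knob.

>>> step_arm([
  {"x":0.001,"y":0.005,"z":0.0,"ax":0.0,"ay":0.0,"az":0.0,"grip":0.0},
  {"x":0.001,"y":0.005,"z":0.04,"ax":0.0,"ay":0.0,"az":0.0,"grip":0.0},
  {"x":0.001,"y":0.005,"z":0.09,"ax":0.0,"ay":0.0,"az":0.0,"grip":0.0},
  {"x":0.001,"y":0.005,"z":0.14,"ax":0.0,"ay":0.0,"az":0.0,"grip":0.0},
  {"x":0.001,"y":0.005,"z":0.18,"ax":0.0,"ay":0.0,"az":0.0,"grip":0.0},
  {"x":0.001,"y":0.005,"z":0.198,"ax":0.0,"ay":0.0,"az":0.0,"grip":0.0},
  {"x":0.001,"y":0.005,"z":0.198,"ax":0.0,"ay":0.0,"az":0.0,"grip":0.0},
  {"x":0.001,"y":0.005,"z":0.198,"ax":0.0,"ay":0.0,"az":0.0,"grip":0.0},
])

```text
time: 10.35
tool_pos: [0.4702, 0.1662, 0.0524]
tcp_rot: [-2.075, -2.355, 0.005]
wrist_force: [0.4, -0.0, 0.6]
width: 0.499
grip_force: 0.0
```

```bash
python3 - <<'E'
from h import *
a=np.radians(-172.8); X=np.array([np.cos(a),np.sin(a)])
st=bot.read_state(); print(st['tool_pos'],st['wrist_force']); go([*(st['tool_pos'][:2]-X*.012),.052],7.2)
E
```

```text
[0.4702 0.1662 0.0524] [ 0.4227 -0.0171  0.5823]
shift [-0.      0.024   0.0006] turn [-0.0084 -0.0003  0.0015] rows 0.24010718811939655
```

>>> step_arm([
  {"x":0.0,"y":0.012,"z":0.0,"ax":0.0,"ay":0.0,"az":0.0,"grip":0.0},
  {"x":0.0,"y":0.022,"z":0.0,"ax":0.0,"ay":0.0,"az":0.0,"grip":0.0},
  {"x":0.0,"y":0.03,"z":0.0,"ax":0.0,"ay":0.0,"az":0.0,"grip":0.0},
  {"x":0.0,"y":0.038,"z":0.0,"ax":0.0,"ay":0.0,"az":0.0,"grip":0.0},
  {"x":0.0,"y":0.046,"z":0.0,"ax":0.0,"ay":0.0,"az":0.0,"grip":0.0},
  {"x":0.0,"y":0.054,"z":0.0,"ax":0.0,"ay":0.0,"az":0.0,"grip":0.0},
  {"x":0.0,"y":0.062,"z":0.0,"ax":0.0,"ay":0.0,"az":0.0,"grip":0.0},
])

```text
time: 11.05
tool_pos: [0.5001, 0.17, 0.0515]
tcp_rot: [-2.074, -2.355, 0.007]
wrist_force: [-4.7, -0.3, 3.1]
width: 0.503
grip_force: 2.1
```

>>> step_arm([
  {"x":0.0,"y":0.014,"z":0.0,"ax":0.0,"ay":0.0,"az":0.0,"grip":0.0},
  {"x":0.0,"y":0.028,"z":0.0,"ax":0.0,"ay":0.0,"az":0.0,"grip":0.0},
  {"x":0.0,"y":0.042,"z":0.0,"ax":0.0,"ay":0.0,"az":0.0,"grip":0.0},
  {"x":0.0,"y":0.056,"z":0.0,"ax":0.0,"ay":0.0,"az":0.0,"grip":0.0},
  {"x":0.0,"y":0.07,"z":0.0,"ax":0.0,"ay":0.0,"az":0.0,"grip":0.0},
  {"x":0.0,"y":0.084,"z":0.0,"ax":0.0,"ay":0.0,"az":0.0,"grip":0.0},
  {"x":0.0,"y":0.098,"z":0.0,"ax":0.0,"ay":0.0,"az":0.0,"grip":0.0},
  {"x":0.0,"y":0.11,"z":0.0,"ax":0.0,"ay":0.0,"az":0.0,"grip":0.0},
  {"x":0.0,"y":0.116,"z":0.0,"ax":0.0,"ay":0.0,"az":0.0,"grip":0.0},
  {"x":0.0,"y":0.12,"z":0.0,"ax":0.0,"ay":0.0,"az":0.0,"grip":0.0},
])

```text
time: 12.05
tool_pos: [0.56, 0.1776, 0.0513]
tcp_rot: [-2.074, -2.355, 0.006]
wrist_force: [-3.8, -0.2, 3.1]
width: 0.502
grip_force: 2.1
```

>>> step_arm([
  {"x":0.0,"y":0.005,"z":0.0,"ax":0.0,"ay":0.0,"az":0.0,"grip":0.0},
  {"x":0.0,"y":0.01,"z":0.0,"ax":0.0,"ay":0.0,"az":0.0,"grip":0.0},
  {"x":0.0,"y":0.014,"z":0.0,"ax":0.0,"ay":0.0,"az":0.0,"grip":0.0},
  {"x":0.0,"y":0.018,"z":0.0,"ax":0.0,"ay":0.0,"az":0.0,"grip":0.0},
  {"x":0.0,"y":0.022,"z":0.0,"ax":0.0,"ay":0.0,"az":0.0,"grip":0.0},
  {"x":0.0,"y":0.026,"z":0.0,"ax":0.0,"ay":0.0,"az":0.0,"grip":0.0},
  {"x":0.0,"y":0.03,"z":0.0,"ax":0.0,"ay":0.0,"az":0.0,"grip":0.0},
  {"x":0.0,"y":0.034,"z":0.0,"ax":0.0,"ay":0.0,"az":0.0,"grip":0.0},
])

```text
time: 12.85
tool_pos: [0.5762, 0.1797, 0.0512]
tcp_rot: [-2.074, -2.355, 0.007]
wrist_force: [-5.3, -0.3, 3.3]
width: 0.505
grip_force: 2.6
```

>>> step_arm([
  {"x":0.0,"y":0.003,"z":0.0,"ax":0.0,"ay":0.0,"az":0.0,"grip":0.0},
  {"x":0.0,"y":0.006,"z":0.0,"ax":0.0,"ay":0.0,"az":0.0,"grip":0.0},
  {"x":0.0,"y":0.009,"z":0.0,"ax":0.0,"ay":0.0,"az":0.0,"grip":0.0},
  {"x":0.0,"y":0.012,"z":0.0,"ax":0.0,"ay":0.0,"az":0.0,"grip":0.0},
  {"x":0.0,"y":0.014,"z":0.0,"ax":0.0,"ay":0.0,"az":0.0,"grip":0.0},
])

```text
time: 13.35
tool_pos: [0.5833, 0.1805, 0.0512]
tcp_rot: [-2.074, -2.355, 0.007]
wrist_force: [-5.3, -1.0, 4.0]
width: 0.499
grip_force: 2.6
```

```bash
python3 - <<'E'
from h import *
c=shot("top"); s=shot("scene"); pickle.dump((c,s),open("pics/p.pkl","wb"))
cv2.imwrite("pics/push.png",np.hstack([crop(c,130,110,110,110,4)[:440,:380],crop(s,330,140,100,110,4)]))
E
```

```text
(no output)
```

View pics/push.png

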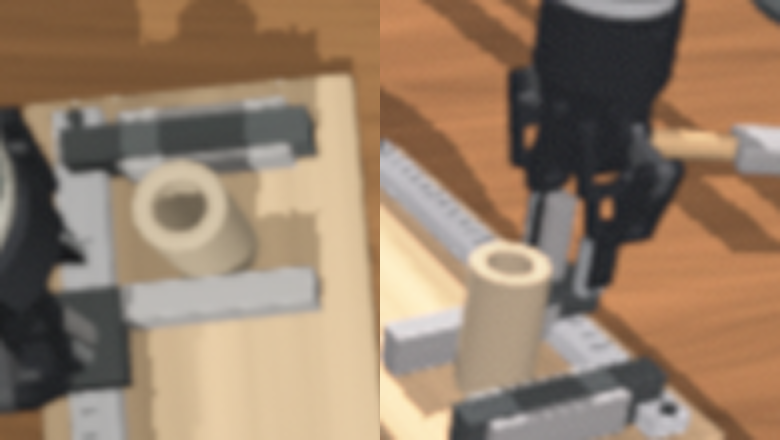

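The tube is upright and touching the moving jaw, at (190,215) in the left crop, with a few millimetres left to the pad. Creeping on.

>>> step_arm([
  {"x":0.0,"y":0.0015,"z":0.0,"ax":0.0,"ay":0.0,"az":0.0,"grip":0.0},
  {"x":0.0,"y":0.003,"z":0.0,"ax":0.0,"ay":0.0,"az":0.0,"grip":0.0},
  {"x":0.0,"y":0.0045,"z":0.0,"ax":0.0,"ay":0.0,"az":0.0,"grip":0.0},
  {"x":0.0,"y":0.006,"z":0.0,"ax":0.0,"ay":0.0,"az":0.0,"grip":0.0},
])

```text
time: 13.85
tool_pos: [0.5862, 0.1809, 0.0512]
tcp_rot: [-2.074, -2.355, 0.007]
wrist_force: [-5.3, -0.3, 3.7]
width: 0.5
grip_force: 2.6
```

>>> step_arm([
  {"x":0.0,"y":0.001,"z":0.0,"ax":0.0,"ay":0.0,"az":0.0,"grip":0.0},
  {"x":0.0,"y":0.002,"z":0.0,"ax":0.0,"ay":0.0,"az":0.0,"grip":0.0},
])

```text
time: 14.05
tool_pos: [0.5872, 0.1811, 0.0512]
tcp_rot: [-2.074, -2.355, 0.007]
wrist_force: [-4.2, -1.1, 4.1]
width: 0.5
grip_force: 2.6
```

>>> step_arm([
  {"x":0.0,"y":0.001,"z":0.0,"ax":0.0,"ay":0.0,"az":0.0,"grip":0.0},
  {"x":0.0,"y":0.002,"z":0.0,"ax":0.0,"ay":0.0,"az":0.0,"grip":0.0},
])

```text
time: 14.25
tool_pos: [0.5882, 0.1812, 0.0512]
tcp_rot: [-2.074, -2.355, 0.007]
wrist_force: [-5.2, -0.4, 4.0]
width: 0.501
grip_force: 2.6
```

>>> step_arm([
  {"x":0.0,"y":0.001,"z":0.0,"ax":0.0,"ay":0.0,"az":0.0,"grip":0.0},
  {"x":0.0,"y":0.002,"z":0.0,"ax":0.0,"ay":0.0,"az":0.0,"grip":0.0},
])

```text
time: 14.45
tool_pos: [0.5892, 0.1813, 0.0512]
tcp_rot: [-2.074, -2.355, 0.007]
wrist_force: [-5.8, 0.2, 4.2]
width: 0.5
grip_force: 2.6
```

>>> step_arm([
  {"x":0.0,"y":0.001,"z":0.0,"ax":0.0,"ay":0.0,"az":0.0,"grip":0.0},
  {"x":0.0,"y":0.001,"z":0.0,"ax":0.0,"ay":0.0,"az":0.0,"grip":0.0},
])

```text
time: 14.65
tool_pos: [0.5898, 0.1813, 0.0512]
tcp_rot: [-2.074, -2.355, 0.007]
wrist_force: [-6.7, -1.1, 4.0]
width: 0.498
grip_force: 2.5
```

>>> step_arm([
  {"x":0.0,"y":0.001,"z":0.0,"ax":0.0,"ay":0.0,"az":0.0,"grip":0.0},
  {"x":0.0,"y":0.001,"z":0.0,"ax":0.0,"ay":0.0,"az":0.0,"grip":0.0},
])

```text
time: 14.85
tool_pos: [0.5903, 0.1815, 0.0512]
tcp_rot: [-2.074, -2.355, 0.006]
wrist_force: [-5.3, -0.3, 4.0]
width: 0.5
grip_force: 2.5
```

>>> step_arm([
  {"x":0.0,"y":0.001,"z":0.0,"ax":0.0,"ay":0.0,"az":0.0,"grip":0.0},
  {"x":0.0,"y":0.001,"z":0.0,"ax":0.0,"ay":0.0,"az":0.0,"grip":0.0},
])

```text
time: 15.05
tool_pos: [0.5908, 0.1815, 0.0511]
tcp_rot: [-2.074, -2.355, 0.007]
wrist_force: [-5.2, -0.8, 1.9]
width: 0.504
grip_force: 2.5
```

>>> step_arm([
  {"x":0.0,"y":0.001,"z":0.0,"ax":0.0,"ay":0.0,"az":0.0,"grip":0.0},
  {"x":0.0,"y":0.001,"z":0.0,"ax":0.0,"ay":0.0,"az":0.0,"grip":0.0},
])

```text
time: 15.25
tool_pos: [0.5913, 0.1816, 0.0512]
tcp_rot: [-2.074, -2.355, 0.006]
wrist_force: [-4.6, -1.1, 2.9]
width: 0.503
grip_force: 2.5
```

>>> step_arm([
  {"x":0.0,"y":0.001,"z":0.0,"ax":0.0,"ay":0.0,"az":0.0,"grip":0.0},
  {"x":0.0,"y":0.001,"z":0.0,"ax":0.0,"ay":0.0,"az":0.0,"grip":0.0},
])

```text
time: 15.45
tool_pos: [0.5918, 0.1816, 0.0511]
tcp_rot: [-2.074, -2.355, 0.006]
wrist_force: [-3.6, -0.7, 3.2]
width: 0.5
grip_force: 2.5
```

>>> step_arm([
  {"x":0.0,"y":0.001,"z":0.0,"ax":0.0,"ay":0.0,"az":0.0,"grip":0.0},
  {"x":0.0,"y":0.001,"z":0.0,"ax":0.0,"ay":0.0,"az":0.0,"grip":0.0},
])

```text
time: 15.65
tool_pos: [0.5923, 0.1817, 0.0511]
tcp_rot: [-2.074, -2.355, 0.006]
wrist_force: [-5.3, -0.5, 4.5]
width: 0.5
grip_force: 2.5
```

>>> step_arm([
  {"x":0.0,"y":0.001,"z":0.0,"ax":0.0,"ay":0.0,"az":0.0,"grip":0.0},
  {"x":0.0,"y":0.001,"z":0.0,"ax":0.0,"ay":0.0,"az":0.0,"grip":0.0},
])

```text
time: 15.85
tool_pos: [0.5927, 0.1818, 0.0511]
tcp_rot: [-2.074, -2.355, 0.006]
wrist_force: [-5.1, -0.4, 4.0]
width: 0.498
grip_force: 2.5
```

>>> step_arm([
  {"x":0.0,"y":0.001,"z":0.0,"ax":0.0,"ay":0.0,"az":0.0,"grip":0.0},
  {"x":0.0,"y":0.001,"z":0.0,"ax":0.0,"ay":0.0,"az":0.0,"grip":0.0},
])

```text
time: 16.05
tool_pos: [0.5932, 0.1818, 0.0511]
tcp_rot: [-2.074, -2.355, 0.006]
wrist_force: [-4.8, -0.8, 3.7]
width: 0.502
grip_force: 2.5
```

>>> step_arm([
  {"x":0.0,"y":0.001,"z":0.0,"ax":0.0,"ay":0.0,"az":0.0,"grip":0.0},
  {"x":0.0,"y":0.001,"z":0.0,"ax":0.0,"ay":0.0,"az":0.0,"grip":0.0},
])

```text
time: 16.25
tool_pos: [0.5937, 0.1819, 0.0511]
tcp_rot: [-2.074, -2.355, 0.006]
wrist_force: [-4.2, -0.3, 4.3]
width: 0.503
grip_force: 2.5
```

```bash
python3 - <<'E'
from h import *
c=shot("top"); cv2.imwrite("pics/push2.png",crop(c,150,120,70,75,8))
E
```

```text
(no output)
```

View pics/push2.png

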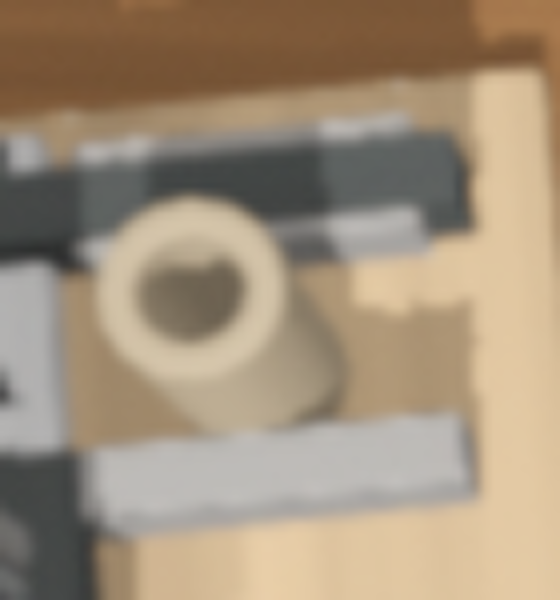

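The jaw-to-pad gap at the tube is about 22.5 px, or roughly 44–45 mm, so contact is near. Continuing in small steps.

>>> step_arm([
  {"x":0.0,"y":0.001,"z":0.0,"ax":0.0,"ay":0.0,"az":0.0,"grip":0.0},
  {"x":0.0,"y":0.001,"z":0.0,"ax":0.0,"ay":0.0,"az":0.0,"grip":0.0},
])

```text
time: 16.5
tool_pos: [0.5942, 0.1819, 0.0511]
tcp_rot: [-2.074, -2.355, 0.007]
wrist_force: [-5.6, -0.0, 3.3]
width: 0.499
grip_force: 2.5
```

>>> step_arm([
  {"x":0.0,"y":0.001,"z":0.0,"ax":0.0,"ay":0.0,"az":0.0,"grip":0.0},
  {"x":0.0,"y":0.001,"z":0.0,"ax":0.0,"ay":0.0,"az":0.0,"grip":0.0},
])

```text
time: 16.7
tool_pos: [0.5947, 0.182, 0.0511]
tcp_rot: [-2.074, -2.355, 0.006]
wrist_force: [-4.5, 0.9, 3.6]
width: 0.495
grip_force: 2.5
```

>>> step_arm([
  {"x":0.0,"y":0.001,"z":0.0,"ax":0.0,"ay":0.0,"az":0.0,"grip":0.0},
  {"x":0.0,"y":0.001,"z":0.0,"ax":0.0,"ay":0.0,"az":0.0,"grip":0.0},
])

```text
time: 16.9
tool_pos: [0.5952, 0.1821, 0.0511]
tcp_rot: [-2.074, -2.355, 0.006]
wrist_force: [-4.6, 0.8, 4.2]
width: 0.501
grip_force: 2.5
```

>>> step_arm([
  {"x":0.0,"y":0.001,"z":0.0,"ax":0.0,"ay":0.0,"az":0.0,"grip":0.0},
  {"x":0.0,"y":0.001,"z":0.0,"ax":0.0,"ay":0.0,"az":0.0,"grip":0.0},
])

```text
time: 17.1
tool_pos: [0.5957, 0.1822, 0.0511]
tcp_rot: [-2.074, -2.355, 0.007]
wrist_force: [-5.8, -0.5, 4.4]
width: 0.504
grip_force: 2.5
```

>>> step_arm([
  {"x":0.0,"y":0.001,"z":0.0,"ax":0.0,"ay":0.0,"az":0.0,"grip":0.0},
  {"x":0.0,"y":0.001,"z":0.0,"ax":0.0,"ay":0.0,"az":0.0,"grip":0.0},
])

```text
time: 17.3
tool_pos: [0.5962, 0.1822, 0.0511]
tcp_rot: [-2.074, -2.355, 0.006]
wrist_force: [-4.7, -0.2, 3.8]
width: 0.502
grip_force: 2.5
```

>>> step_arm([
  {"x":0.0,"y":0.001,"z":0.0,"ax":0.0,"ay":0.0,"az":0.0,"grip":0.0},
  {"x":0.0,"y":0.001,"z":0.0,"ax":0.0,"ay":0.0,"az":0.0,"grip":0.0},
])

```text
time: 17.5
tool_pos: [0.5967, 0.1823, 0.0511]
tcp_rot: [-2.074, -2.355, 0.006]
wrist_force: [-5.8, 0.0, 3.0]
width: 0.501
grip_force: 2.5
```

>>> step_arm([
  {"x":0.0,"y":0.001,"z":0.0,"ax":0.0,"ay":0.0,"az":0.0,"grip":0.0},
  {"x":0.0,"y":0.001,"z":0.0,"ax":0.0,"ay":0.0,"az":0.0,"grip":0.0},
])

```text
time: 17.7
tool_pos: [0.5972, 0.1823, 0.0511]
tcp_rot: [-2.074, -2.355, 0.007]
wrist_force: [-4.9, -0.4, 3.4]
width: 0.499
grip_force: 2.5
```

>>> step_arm([
  {"x":0.0,"y":0.001,"z":0.0,"ax":0.0,"ay":0.0,"az":0.0,"grip":0.0},
  {"x":0.0,"y":0.001,"z":0.0,"ax":0.0,"ay":0.0,"az":0.0,"grip":0.0},
])

```text
time: 17.9
tool_pos: [0.5977, 0.1824, 0.0511]
tcp_rot: [-2.074, -2.355, 0.006]
wrist_force: [-5.3, 0.5, 3.3]
width: 0.499
grip_force: 2.5
```

```bash
python3 - <<'E'
from h import *
c=shot("top"); g=cv2.cvtColor(c["img"],cv2.COLOR_RGB2HSV); q=cv2.imread("pics/push2.png")
for u in (195,200,203): print(u,[(v,int(g[v,u,1]),int(g[v,u,2])) for v in range(140,186)])
E
```

```text
195 [(140, 15, 99), (141, 11, 97), (142, 11, 97), (143, 11, 97), (144, 10, 98), (145, 7, 109), (146, 5, 140), (147, 7, 174), (148, 7, 185), (149, 9, 176), (150, 8, 166), (151, 18, 172), (152, 43, 192), (153, 64, 214), (154, 72, 221), (155, 74, 220), (156, 76, 209), (157, 81, 189), (158, 82, 177), (159, 83, 175), (160, 82, 175), (161, 83, 175), (162, 83, 175), (163, 82, 174), (164, 82, 174), (165, 84, 174), (166, 84, 174), (167, 82, 174), (168, 83, 175), (169, 75, 174), (170, 46, 173), (171, 17, 183), (172, 10, 187), (173, 8, 188), (174, 8, 189), (175, 8, 189), (176, 8, 189), (177, 7, 189), (178, 7, 186), (179, 7, 175), (180, 9, 169), (181, 22, 177), (182, 50, 200), (183, 67, 218), (184, 71, 223), (185, 72, 224)]
200 [(140, 13, 98), (141, 11, 97), (142, 8, 97), (143, 8, 97), (144, 13, 101), (145, 6, 124), (146, 6, 164), (147, 9, 179), (148, 7, 173), (149, 8, 167), (150, 9, 166), (151, 26, 178), (152, 58, 204), (153, 71, 217), (154, 73, 220), (155, 75, 215), (156, 79, 194), (157, 82, 177), (158, 83, 172), (159, 83, 172), (160, 83, 173), (161, 83, 172), (162, 82, 172), (163, 83, 173), (
[... 362 characters left out ...]
(141, 10, 98), (142, 11, 97), (143, 10, 98), (144, 8, 97), (145, 8, 95), (146, 5, 97), (147, 8, 102), (148, 7, 112), (149, 17, 136), (150, 28, 166), (151, 38, 193), (152, 59, 212), (153, 71, 219), (154, 73, 219), (155, 74, 213), (156, 80, 192), (157, 84, 174), (158, 84, 170), (159, 84, 170), (160, 83, 170), (161, 84, 170), (162, 84, 170), (163, 84, 170), (164, 84, 170), (165, 83, 169), (166, 84, 170), (167, 84, 170), (168, 80, 169), (169, 52, 171), (170, 18, 182), (171, 11, 188), (172, 8, 188), (173, 9, 189), (174, 9, 189), (175, 9, 189), (176, 9, 189), (177, 8, 188), (178, 8, 182), (179, 9, 173), (180, 19, 175), (181, 47, 195), (182, 67, 214), (183, 72, 220), (184, 73, 221), (185, 73, 221)]
```

```bash
python3 - <<'E'
from h import *
t=pickle.load(open("pics/top0.pkl","rb"))
a=np.radians(-172.8); X=np.array([np.cos(a),np.sin(a)])
for u,pv,pb,jv in ((195,148.8,151.7,169.8),(200,147.8,151.3,169.2)):
    print((ray(t,u,jv,.04)-ray(t,u,pv,.042))[:2]@X,(ray(t,u,jv,.04)-ray(t,u,pb,.014))[:2]@X)
E
```

```text
0.042554446105873715 0.04575406988017937
0.04341147753677685 0.04535712748066911
```

>>> step_arm([
  {"x":0.0,"y":0.001,"z":0.0,"ax":0.0,"ay":0.0,"az":0.0,"grip":0.0},
  {"x":0.0,"y":0.001,"z":0.0,"ax":0.0,"ay":0.0,"az":0.0,"grip":0.0},
])

```text
time: 18.15
tool_pos: [0.5982, 0.1825, 0.0511]
tcp_rot: [-2.074, -2.355, 0.006]
wrist_force: [-5.0, -0.2, 4.6]
width: 0.5
grip_force: 2.5
```

>>> step_arm([
  {"x":0.0,"y":0.001,"z":0.0,"ax":0.0,"ay":0.0,"az":0.0,"grip":0.0},
  {"x":0.0,"y":0.001,"z":0.0,"ax":0.0,"ay":0.0,"az":0.0,"grip":0.0},
])

```text
time: 18.35
tool_pos: [0.5987, 0.1825, 0.0511]
tcp_rot: [-2.074, -2.355, 0.007]
wrist_force: [-5.0, -0.2, 3.8]
width: 0.499
grip_force: 2.5
```

>>> step_arm([
  {"x":0.0,"y":0.001,"z":0.0,"ax":0.0,"ay":0.0,"az":0.0,"grip":0.0},
  {"x":0.0,"y":0.001,"z":0.0,"ax":0.0,"ay":0.0,"az":0.0,"grip":0.0},
])

```text
time: 18.55
tool_pos: [0.5992, 0.1826, 0.0511]
tcp_rot: [-2.074, -2.355, 0.007]
wrist_force: [-5.2, -0.2, 4.3]
width: 0.503
grip_force: 2.5
```

>>> step_arm([
  {"x":0.0,"y":0.001,"z":0.0,"ax":0.0,"ay":0.0,"az":0.0,"grip":0.0},
  {"x":0.0,"y":0.001,"z":0.0,"ax":0.0,"ay":0.0,"az":0.0,"grip":0.0},
])

```text
time: 18.75
tool_pos: [0.5995, 0.1826, 0.0511]
tcp_rot: [-2.074, -2.355, 0.007]
wrist_force: [-5.2, -1.0, 4.0]
width: 0.496
grip_force: 2.8
```

The force is starting to rise, so I'll use finer steps.

>>> step_arm([
  {"x":0.0,"y":0.0005,"z":0.0,"ax":0.0,"ay":0.0,"az":0.0,"grip":0.0},
  {"x":0.0,"y":0.0005,"z":0.0,"ax":0.0,"ay":0.0,"az":0.0,"grip":0.0},
])

```text
time: 18.95
tool_pos: [0.5995, 0.1826, 0.0511]
tcp_rot: [-2.074, -2.354, 0.008]
wrist_force: [-6.2, -0.9, 3.7]
width: 0.5
grip_force: 3.1
```

>>> step_arm([
  {"x":0.0,"y":0.0005,"z":0.0,"ax":0.0,"ay":0.0,"az":0.0,"grip":0.0},
  {"x":0.0,"y":0.0005,"z":0.0,"ax":0.0,"ay":0.0,"az":0.0,"grip":0.0},
])

```text
time: 19.15
tool_pos: [0.5996, 0.1827, 0.051]
tcp_rot: [-2.073, -2.354, 0.008]
wrist_force: [-6.3, -1.1, 5.8]
width: 0.499
grip_force: 3.3
```

>>> step_arm([
  {"x":0.0,"y":0.0005,"z":0.0,"ax":0.0,"ay":0.0,"az":0.0,"grip":0.0},
  {"x":0.0,"y":0.001,"z":0.0,"ax":0.0,"ay":0.0,"az":0.0,"grip":0.0},
  {"x":0.0,"y":0.001,"z":0.0,"ax":0.0,"ay":0.0,"az":0.0,"grip":0.0},
])

```text
time: 19.45
tool_pos: [0.5997, 0.1827, 0.051]
tcp_rot: [-2.073, -2.354, 0.009]
wrist_force: [-7.2, -0.4, 6.3]
width: 0.501
grip_force: 3.8
```

>>> step_arm([
  {"x":0.0,"y":0.0005,"z":0.0,"ax":0.0,"ay":0.0,"az":0.0,"grip":0.0},
  {"x":0.0,"y":0.001,"z":0.0,"ax":0.0,"ay":0.0,"az":0.0,"grip":0.0},
  {"x":0.0,"y":0.001,"z":0.0,"ax":0.0,"ay":0.0,"az":0.0,"grip":0.0},
])

```text
time: 19.75
tool_pos: [0.5997, 0.1827, 0.051]
tcp_rot: [-2.073, -2.353, 0.01]
wrist_force: [-9.1, -0.5, 6.0]
width: 0.502
grip_force: 4.4
```

>>> step_arm([
  {"x":0.0,"y":0.0005,"z":0.0,"ax":0.0,"ay":0.0,"az":0.0,"grip":0.0},
  {"x":0.0,"y":0.001,"z":0.0,"ax":0.0,"ay":0.0,"az":0.0,"grip":0.0},
  {"x":0.0,"y":0.0015,"z":0.0,"ax":0.0,"ay":0.0,"az":0.0,"grip":0.0},
  {"x":0.0,"y":0.0015,"z":0.0,"ax":0.0,"ay":0.0,"az":0.0,"grip":0.0},
  {"x":0.0,"y":0.0015,"z":0.0,"ax":0.0,"ay":0.0,"az":0.0,"grip":0.0},
])

```text
time: 20.25
tool_pos: [0.5999, 0.1828, 0.0509]
tcp_rot: [-2.072, -2.353, 0.011]
wrist_force: [-10.3, -1.1, 7.4]
width: 0.501
grip_force: 5.1
```

```bash
python3 - <<'E'
from h import *
s=bot.read_state(); print(s['wrist_force'],s['grip_force'],s['torque'])
E
```

```text
[-10.2716  -1.0815   7.4126] 5.138078033924103 [-0.1137  1.6014  0.0307]
```

The push is about 10.3 N against roughly 4.3 N of drag, so the nip is about 6 N. Backing off gently and lifting clear.

>>> step_arm([
  {"x":0.0,"y":-0.002,"z":0.0,"ax":0.0,"ay":0.0,"az":0.0,"grip":0.0},
  {"x":0.0,"y":-0.005,"z":0.0,"ax":0.0,"ay":0.0,"az":0.0,"grip":0.0},
  {"x":0.0,"y":-0.01,"z":0.0,"ax":0.0,"ay":0.0,"az":0.0,"grip":0.0},
  {"x":0.0,"y":-0.018,"z":0.0,"ax":0.0,"ay":0.0,"az":0.0,"grip":0.0},
  {"x":0.0,"y":-0.026,"z":0.0,"ax":0.0,"ay":0.0,"az":0.0,"grip":0.0},
  {"x":0.0,"y":-0.026,"z":0.0,"ax":0.0,"ay":0.0,"az":0.0,"grip":0.0},
])

```text
time: 20.85
tool_pos: [0.5888, 0.1812, 0.051]
tcp_rot: [-2.074, -2.355, 0.006]
wrist_force: [0.4, -0.6, 0.2]
width: 0.499
grip_force: 0.0
```

>>> step_arm([
  {"x":0.0,"y":0.0,"z":-0.03,"ax":0.0,"ay":0.0,"az":0.0,"grip":0.0},
  {"x":0.0,"y":0.0,"z":-0.08,"ax":0.0,"ay":0.0,"az":0.0,"grip":0.0},
  {"x":0.0,"y":0.0,"z":-0.15,"ax":0.0,"ay":0.0,"az":0.0,"grip":0.0},
  {"x":0.0,"y":0.0,"z":-0.23,"ax":0.0,"ay":0.0,"az":0.0,"grip":0.0},
  {"x":0.0,"y":-0.1,"z":-0.28,"ax":0.0,"ay":0.0,"az":0.0,"grip":0.0},
  {"x":0.1,"y":-0.2,"z":-0.28,"ax":0.0,"ay":0.0,"az":0.0,"grip":0.0},
  {"x":0.2,"y":-0.2,"z":-0.28,"ax":0.0,"ay":0.0,"az":0.0,"grip":0.0},
  {"x":0.2,"y":-0.2,"z":-0.28,"ax":0.0,"ay":0.0,"az":0.0,"grip":0.0},
])

```text
time: 21.65
tool_pos: [0.4766, 0.2706, 0.194]
tcp_rot: [-2.072, -2.356, 0.0]
wrist_force: [0.7, 0.3, 0.0]
width: 0.5
grip_force: 0.0
```

```bash
python3 - <<'E'
from h import *
c=shot("top"); s=shot("scene"); print(bot.read_state()["wrist_force"])
cv2.imwrite("pics/final.png",np.hstack([crop(c,130,110,130,130,3),crop(s,110,140,300,130,2)[:260]if 0 else crop(s,300,140,130,130,3)]))
E
```

```text
[ 0.7313 -0.3468 -0.7079]
```

View pics/final.png

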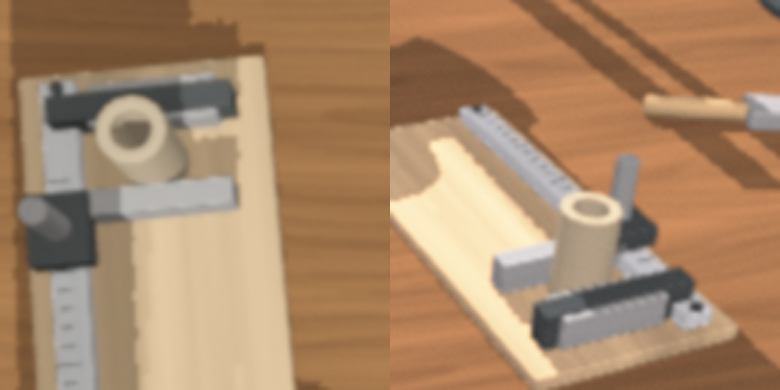

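The tube is upright at about (135,135) in the left crop, nipped between pad and moving jaw. The jaw looks square and the robot is clear. Handing in.

```bash
python3 -c "
from workcell import bot
print(bot.finish_job())"
```

```text
the job is handed in; nothing more can be done
None
```

The job is handed in at about 22 s of the 72 s: the tube stands upright, nipped between both jaws after a push of about 6 N (estimated from the push force less the measured drag), and the robot is clear of everything.

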